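Clip the tip box to the counter's snap hook

TASK

Clip the wooden tip box to the snap hook on the counter so that nobody can carry it off: press the box's steel eye against the hook's sprung gate until it passes inside and the gate snaps shut behind it, then draw the box towards the hook's bend until the hook's sliding shank comes to its stop, and hold a steady tug of about 10 N for about a second to prove that it holds. Never load the hook with more than 18 N, leave the box standing on the counter, clipped on and let go, and leave everything else alone.

Things in the scene. Friction and masses are not known exactly. Their poses are not given: they have to be found in the camera images.
- tipbox: the tip box: closed wooden box with a coin slot, 60 mm (its x) x 80 mm (y) x 60 mm high, about 0.45 kg, loose on the counter; origin at the centre of its underside, z up. A flat wooden handle stands on its lid; on its front (+x) face sits the eye, a closed square steel staple.
- handle (a point): where to grip the tip box: on the handle, 84 mm above the box's underside, 8 mm ahead (+x) of its centre. The handle is an upright slab 40 mm long (box x), 14 mm thick (box y), from the lid at 60 mm up to 96 mm. Grip it across its thickness from above, firmly (50 N or more): the eye is 50 mm ahead of it. Axes as the box.
- eye (a point): middle of the eye's upright outer bar, 58 mm ahead (box +x) of the box's centre, 40 mm above its underside; axes as the box. The eye is a staple of 8 mm round bar: this bar, and level bars from its ends (14 mm above and below) back to the box's front, 28 mm behind. The window is 20 mm high, 24 mm deep.
- hook: the snap hook: level loop of 8 mm wire, centre line 40 mm over the counter. Own frame, mm, z up, origin on the counter: gate side along x=0, faces -x; spine along x=34; nose along x=0 from its tip at y=-18 to -34; half-round bend of radius 17 about (17,-34) joins nose and spine. A fixed bracket, 54 high, behind it at +y (y over 62, x -8..42) holds its sliding shank.
- mouth (a point): hook frame (0,-10,40) mm, on the gate near its free end; axes as the hook. With box x along hook x, the eye's bar touches the gate 7 mm before this point; push it along +x until about 16 mm past (it then comes off the gate's end, which snaps shut; 26 hits the spine). 4 mm too far to -y it strikes the nose; 5 mm or more to +y the gate is too stiff and meets its stop.
- bend (a point): where the eye's bar centre sits when drawn into the bend, hook frame (17,-43,40) mm; axes as the hook. The shank draws out of the bracket along the hook's -y with a drag of about 1.5 N before it meets a hard stop inside; how much is left, 0 to 26 mm, differs each time and is not told: draw slowly along -y and feel for the stop.
- gate (a joint): angle of the sprung gate (rad): 0 shut, growing as it swings into the hook, 0.72 at its stop. A 6 mm bar 40 mm long hinged at hook frame (0,28) mm, ending near the nose. Pushed near its free end it takes about 5 N to start and 9 N at 0.5 rad, more nearer the hinge; it springs shut by itself.
- cardbox: bystander: closed wooden card box, 85 x 70 x 50 mm with a small round knob 18 mm high, no eye; origin at the centre of its underside
- honey: bystander: small honey jar, 60 mm across, 65 mm high; origin at the centre of its underside
- wheel_a: bystander: pale cheese wheel, 100 mm across, 42 mm high; origin at the centre of its underside
- wheel_b: bystander: cheese wheel, 110 mm across, 50 mm high; origin at the centre of its underside
- bowl: bystander: dark wooden bowl, 110 mm across, 45 mm high; origin at the centre of its underside
- knife: bystander: cheese spatula lying on the counter, 200 mm long
- weight: bystander: brass weight, 44 mm across, 60 mm high; origin at the centre of its underside
Mind the look-alikes: they are no part of the job. Of the things shaped like the part that bears hook, the dark steel one is meant.

How it is judged:
By the outcome, as a careful person would: the job done as asked, in the order asked, and still so for the second after the job is handed in, with the robot touching nothing.
It also fails if it takes over 54 s, if anything falls off the work surface, if the arm or the gripper's body presses on something with over 40 N, if the wrist force passes 120 N, or if a joint passes its speed limit or range.

ROBOT

A 7-joint arm with a two-finger parallel gripper is mounted at the origin on the work surface. World frame = base frame: x ahead of the robot, y to its left, z up, the work surface at z = 0. Lengths are in m, angles in rad, forces in N, time in s.
With the tool pointing down it reaches from about 0.425 to 0.925 m from the base axis. Payload 6.8 kg.
Tool frame: the origin (TCP) lies at the very end of the fingers, on their centre line; the grasp point (between the pads) lies 19 mm behind it; z points along the fingers, x is the direction in which the jaws open and shut, and the axes are right-handed (so a half turn about z gives the same grasp; the last joint's range is limited). The gripper opens to 85 mm and grips with 20 to 120 N. Pads are 22 mm wide; open, the fingers measure 114 mm over their backs; the gripper's body (76 mm by 85 mm) begins 54 mm behind the grasp point. The pads swing forward as they close: fully open they stand 13 mm farther back than shut.
Start: joints at [1.223, 0.477, 0.022, 1.555, -0.011, 1.109, -0.083], TCP at [0.16, -0.656, 0.231] pointing down, gripper open.
Joint ranges: [-2.96, 2.96], [-0.34, 2.1], [-1.41, 1.46], [0.24, 2.44], [-1.37, 4.51], [0.17, 1.92], [-2.96, 2.96]. Speed limits (rad/s): [2.39, 2.39, 3.14, 3.14, 3.14, 3.14, 3.14].

INTERFACE

Orientations are given as a unit quaternion [w, x, y, z].
In Python, from station import get_obs, read_camera, calibration, hand_in, recognise, outline_of, place_of gives the robot as it stands.
- The arm moves only by the tool move_arm, never from a script. Its argument "steps" is a list of rows, each an object with "fingers": the finger opening in mm, from 0 to 85.4; "translation": the shift along the world's x, y, z in mm, a list of three; "turn": the turn about the world's z in rad. In form: [{"fingers": fingers, "translation": [dx, dy, dz], "turn": turn}, ...]. A call has 1 to 10 rows; each row shifts and turns the commanded pose from where the row before left it; what a row does not reach is not made up. A row lasts 1/8 s, in which the tool goes at most 62.5 mm and 10.7 degrees, less where a joint would pass 70% of its speed; a pose out of reach is approached as far as the arm can. A call with a gripper value outside its range is refused whole. The fingers move at their own pace and stop on an object; "newtons" is the grip in N (left out, the last holds). Time passes only in rows, so rows that do not move let the fingers close. It gives the time, the measured TCP pose, the force and the opening at its end, in the units of the state.
- get_obs(): the state, without advancing time (a new reading comes with each control period).
- read_camera(name): name is "scene" or "top" or "wrist"; returns the picture (480x640x3 uint8, blue, green, red); there is no depth.
- calibration(name): a dict with "camera_matrix" (3x3 intrinsics, pixels), "rvec" (rotation vector, rad) and "tvec" (3), from world to camera coordinates, as OpenCV has them. Camera axes: x right, y down, z forward; pixel columns grow to the right and rows downward; lengths in m; the calibration is good to about 2 mm. A picture is of the moment at which its call begins: read the wrist's pose just before it. calibration takes no time and is no camera call; for the wrist camera it gives the pose at the moment of the call.
- hand_in(): hands the job in, once; it reports no verdict.
Trained networks look in the newest picture that a camera, given by its name, has taken for a name from the list of things; names that differ only in an ending like _2 or _b are one class to them, and where a whole thing is asked for, a point or a joint stands for the part that bears it (a point fixed in the world has none). Each returns a list of dicts, best first, with "conf" (0 to 1); they miss things now and then, are a little off and sometimes report something else, mostly with a low value. They report only what shows in the picture. A call takes as long as a camera call. They do not tell look-alikes from the thing itself.
- recognise(camera, name): "xy" ([column, row] in pixels, amid what is visible of it).
- outline_of(camera, name): "mask" (480x640 bool, what is visible of it) and "xy" ([column, row] in pixels, amid what is visible of it).
- place_of(camera, name): "xy" ([column, row] in pixels: a listed point, or the origin of a listed thing).
The state is a dict: "t": time; "q": joint angles; "joint_vel": joint speeds; "joint_torque": joint torques, N m; "eef_pos": TCP position; "tool_rot": TCP orientation; "contact_force": force on the tool from outside, world axes, zero at the start; "torque": the same for the moment, N m; "gripper_width": opening from 0.0 (shut) to 1.0 (fully open).
Only numpy, scipy, OpenCV 4.12 (cv2) and the standard library are available. Lean on these libraries where they do the work, as an engineer would, in place of code of your own. Each camera call takes 0.05 s, during which the arm holds its last target.

## Working session

There is one attempt and no reset: what is moved stays moved. The work goes in short steps, Python scripts to look and compute and a tool call to move; the robot and the scene stay as the last step left them, time stands still between calls to the robot, and variables do not carry over. Pictures are saved under pics/ and viewed, and the job is handed in when it is done.

Besides the shell and the picture viewer there is one more tool, called after "Call:" as a command line: name --argument value ..., lists and objects as JSON in quotes. move_arm: Moves the arm, as the interface text tells. Its arguments: {"type":"object","properties":{"steps":{"type":"array"},"newtons":{"type":"number"}},"required":["steps"]}

```bash
mkdir -p pics; ls
python3 - <<'E'
from station import *
import cv2
o=get_obs(); print(o['t'],o['eef_pos'],o['tool_rot'],o['contact_force'],o['gripper_width'])
for c in ['scene','top']:
    cv2.imwrite(f'pics/{c}0.png',read_camera(c))
print(get_obs()['t'])
E
```

```text
pics
0.0 [ 0.16018117 -0.65512607  0.23034771] [-5.08582584e-04  7.86609704e-01 -6.17449914e-01 -7.19796198e-04] [0.40360054 0.59873564 0.29096636] 0.9993053747382492
0.1
```

View pics/scene0.png

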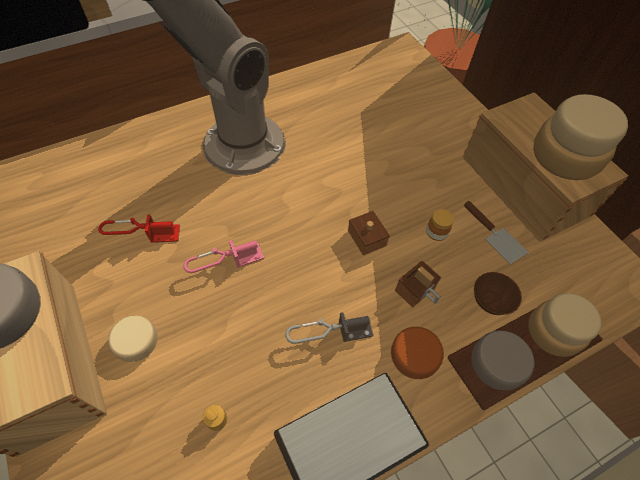

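View pics/top0.png

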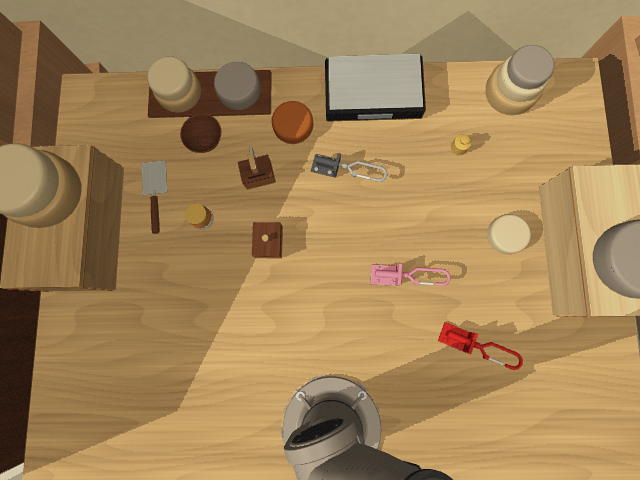

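```bash
cat > h.py <<'E'
import numpy as np,cv2
from station import *
def P(c,X):
    k=calibration(c); p,_=cv2.projectPoints(np.array(X,float).reshape(-1,3),np.array(k['rvec'],float),np.array(k['tvec'],float),np.array(k['camera_matrix'],float),None); return p[:,0]
def ray(c,uv,z):
    k=calibration(c);R,_=cv2.Rodrigues(np.array(k['rvec'],float));t=np.array(k['tvec'],float).ravel()
    C=-R.T@t; d=R.T@np.linalg.inv(np.array(k['camera_matrix']))@np.array([uv[0],uv[1],1.])
    return C+d*(z-C[2])/d[2]
E
python3 - <<'E'
from h import *
for c in ['scene','top']:
    im=read_camera(c)
    cv2.imwrite(f'pics/{c}1.png',cv2.resize(im[240:370,260:460] if c=='scene' else im[100:230,220:420],None,fx=4,fy=4,interpolation=cv2.INTER_CUBIC))
    for n,z in [('tipbox',0),('handle',.084),('eye',.04),('hook',0),('mouth',.04),('bend',.04)]:
        for r in place_of(c,n)[:4]: print(c,n,round(r['conf'],2),np.round(r['xy'],1),np.round(ray(c,r['xy'],z),4))
print(get_obs()['t'])
E
```

```text
scene tipbox 0.76 [415.5 287.3] [0.6294 0.1895 0.    ]
scene tipbox 0.19 [291.3 335.5] [ 0.6037 -0.134   0.    ]
scene handle 0.6 [422.9 274.1] [0.6361 0.184  0.084 ]
scene eye 0.82 [435.2 303.3] [0.6967 0.1882 0.04  ]
scene hook 0.57 [306.9 331.5] [ 0.6112 -0.0978  0.    ]
scene hook 0.57 [125.8 228.8] [ 0.146  -0.3924  0.    ]
scene hook 0.52 [207.8 264.5] [ 0.3427 -0.239   0.    ]
scene hook 0.15 [423.9 274.6] [0.6095 0.2278 0.    ]
scene mouth 0.79 [201.6 255.8] [ 0.3377 -0.2453  0.04  ]
scene mouth 0.78 [114.2 223.7] [ 0.1502 -0.4095  0.04  ]
scene bend 0.97 [288.1 335.4] [ 0.6142 -0.1458  0.04  ]
scene bend 0.67 [103.6 229.1] [ 0.1546 -0.4371  0.04  ]
scene bend 0.52 [186.7 265.1] [ 0.3462 -0.2859  0.04  ]
top handle 0.56 [256.4 163.2] [0.6385 0.1759 0.084 ]
top eye 0.7 [251.2 150.6] [0.6885 0.1977 0.04  ]
top eye 0.54 [369.1 177.4] [ 0.6082 -0.1067  0.04  ]
top hook 0.81 [424.7 284.7] [ 0.3354 -0.2404  0.    ]
top hook 0.6 [362.7 180.9] [ 0.6112 -0.093   0.    ]
top hook 0.54 [491.5 358.7] [ 0.1534 -0.3919  0.    ]
top mouth 0.86 [430.5 280.9] [ 0.3422 -0.2468  0.04  ]
top mouth 0.76 [498.4 364.8] [ 0.1436 -0.3933  0.04  ]
top mouth 0.57 [383.9 172.7] [ 0.6198 -0.1449  0.04  ]
top mouth 0.54 [365.7 179.6] [ 0.6026 -0.0978  0.04  ]
top bend 0.82 [383.7 172.2] [ 0.6211 -0.1444  0.04  ]
top bend 0.69 [444.3 274.8] [ 0.3565 -0.2812  0.04  ]
0.8
```

View pics/scene1.png

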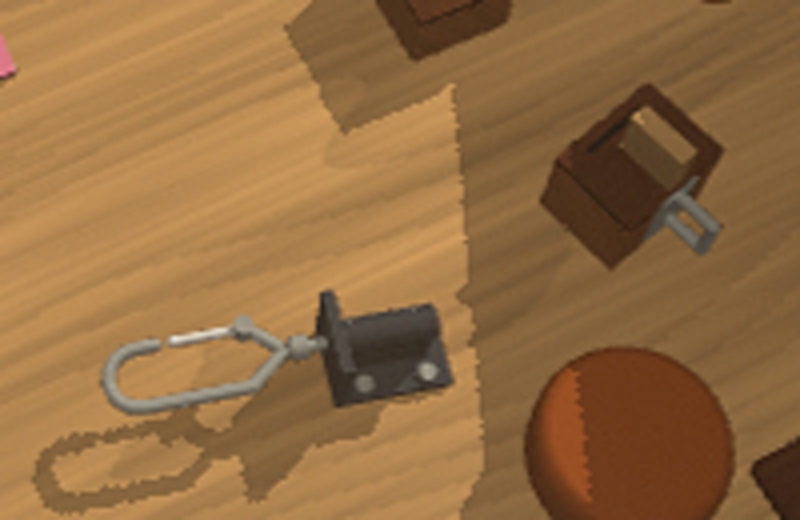

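View pics/top1.png

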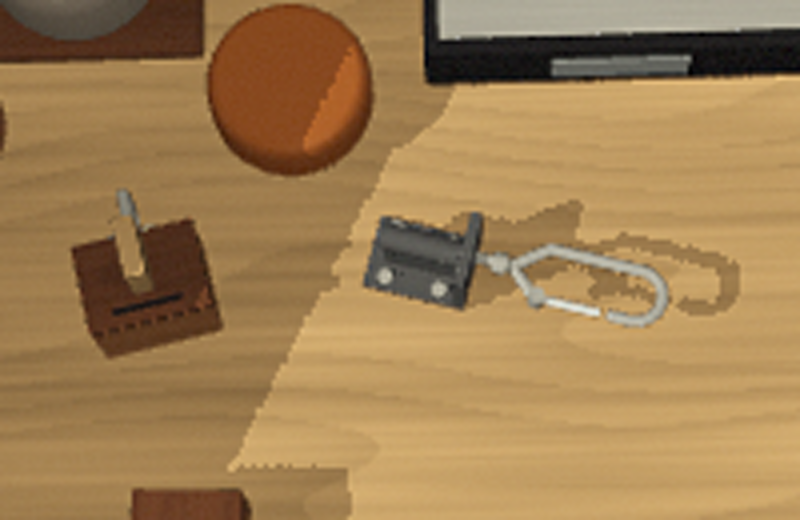

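Tip-box candidates: the wooden box with handle and steel eye at scene (418,285) / top (256,170). The card box with a round knob, at scene (368,232) / top (266,240), has no eye.

Hook candidates: dark steel at scene (328,330) / top (350,165), pink at scene (223,257), red at scene (138,228).

I choose the box with the eye and the dark steel hook; both are confirmed in the crops. Its gate faces the robot and its bend points to world -y. I'll move the wrist camera over, keeping clear of the tall block on the right.

Call:
move_arm --steps '[{"fingers":85,"translation":[10,50,10],"turn":0},{"fingers":85,"translation":[10,50,10],"turn":0},{"fingers":85,"translation":[10,50,10],"turn":0},{"fingers":85,"translation":[10,50,10],"turn":0},{"fingers":85,"translation":[40,40,5],"turn":0},{"fingers":85,"translation":[40,40,5],"turn":0},{"fingers":85,"translation":[40,40,5],"turn":0},{"fingers":85,"translation":[40,40,5],"turn":0},{"fingers":85,"translation":[40,40,5],"turn":0}]'

```text
t: 1.92
eef_pos: [0.4014, -0.2544, 0.2969]
tool_rot: [0.0, 0.787, -0.618, 0.001]
contact_force: [0.3, -0.8, 0.2]
gripper_width: 0.994
```

Call:
move_arm --steps '[{"fingers":85,"translation":[33,35,10],"turn":0},{"fingers":85,"translation":[33,35,10],"turn":0},{"fingers":85,"translation":[33,35,10],"turn":0},{"fingers":85,"translation":[33,35,10],"turn":0},{"fingers":85,"translation":[0,0,0],"turn":0}]'

```text
t: 2.55
eef_pos: [0.5347, -0.1116, 0.3371]
tool_rot: [-0.001, 0.789, -0.615, 0.0]
contact_force: [-0.2, -0.3, -0.8]
gripper_width: 0.995
```

Run:
```python
from h import *
o=get_obs();print(o['t'],o['eef_pos'],o['q'],o['contact_force'])
im=read_camera('wrist');cv2.imwrite('pics/w1.png',im)
for n,z in [('mouth',.04),('bend',.04),('eye',.04)]:
    for r in place_of('wrist',n)[:3]: print(n,round(r['conf'],2),np.round(r['xy'],1),np.round(ray('wrist',r['xy'],z),4))
```

```text
2.55 [ 0.53468815 -0.11161068  0.33714499] [ 0.46167908  0.2088695  -0.43346763  1.7055328   0.09010472  1.24477604
 -1.31656838] [-0.17651924 -0.2836103  -0.78257196]
mouth 0.78 [332.7 120.8] [ 0.6046 -0.1092  0.04  ]
mouth 0.77 [387.5 352.9] [ 0.3321 -0.2546  0.04  ]
bend 0.74 [368.4 121.1] [ 0.613  -0.1485  0.04  ]
bend 0.72 [412.5 345.9] [ 0.3497 -0.2847  0.04  ]
```

View pics/w1.png

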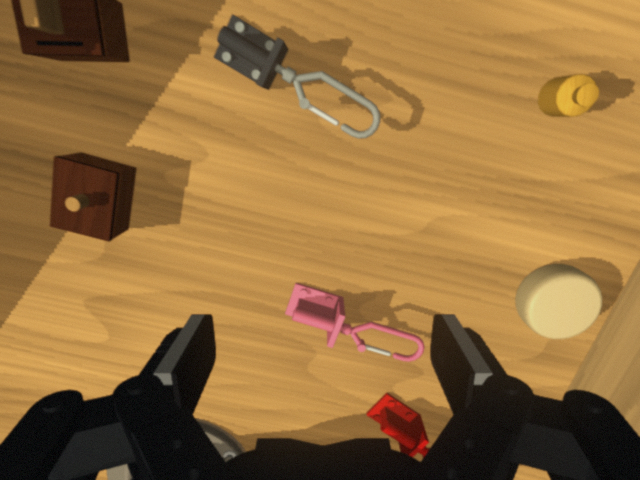

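```bash
cat > fit.py <<'E'
from h import *
from scipy.optimize import minimize
from scipy.ndimage import distance_transform_edt as edt
a=np.linspace(0,np.pi,25)
bend=np.c_[17-17*np.cos(a),-34-17*np.sin(a)]
path=np.vstack([np.c_[np.zeros(8),np.linspace(-18,-34,8)],bend,np.c_[np.full(20,34),np.linspace(-34,12,20)]])
gate=np.c_[np.zeros(16),np.linspace(24,-12,16)]
H=np.vstack([path,gate]); H=np.c_[H,np.full(len(H),40.)]/1000
def place(M,p):
    c,s=np.cos(p[2]),np.sin(p[2]); return M@np.array([[c,s,0],[-s,c,0],[0,0,1]])+[p[0],p[1],0]
E
python3 - <<'E'
from fit import *
import pickle
D={}
for c,near in [('scene',(320,330)),('top',(360,165)),('wrist',(330,100))]:
    im=read_camera(c); 
    rs=outline_of(c,'hook')
    rs=[r for r in rs if np.hypot(*(np.array(r['xy'])-near))<60]
    print(c,[(round(r['conf'],2),np.round(r['xy']),r['mask'].sum()) for r in rs])
    k=calibration(c)
    D[c]=dict(im=im,mask=rs[0]['mask'] if rs else None,k={q:np.array(v,float) for q,v in k.items() if q in('camera_matrix','rvec','tvec')})
pickle.dump(D,open('d.pkl','wb'))
for c in D:
    d=D[c]
    if d['mask'] is None: continue
    ys,xs=np.where(d['mask']);y0,x0=ys.min()-8,xs.min()-8;y0=max(y0,0)
    im=d['im'].copy(); e=d['mask'].astype(np.uint8)
    cr=im[y0:ys.max()+8,x0:xs.max()+8]; m=e[y0:ys.max()+8,x0:xs.max()+8]
    b=cv2.resize(cr,None,fx=4,fy=4,interpolation=cv2.INTER_CUBIC); m=cv2.resize(m,None,fx=4,fy=4,interpolation=cv2.INTER_NEAREST)
    cs,_=cv2.findContours(m,cv2.RETR_LIST,cv2.CHAIN_APPROX_NONE); b2=b.copy();cv2.drawContours(b2,cs,-1,(0,255,0),1)
    cv2.imwrite(f'pics/m_{c}.png',b2); print(b2.shape,x0,y0)
E
```

```text
scene [(0.59, array([314., 321.]), np.int64(353))]
top [(0.49, array([372., 177.]), np.int64(131))]
wrist [(0.7, array([327.,  78.]), np.int64(1632))]
(160, 280, 3) 278 311
(140, 248, 3) 332 155
(352, 484, 3) 261 51
```

View pics/m_wrist.png

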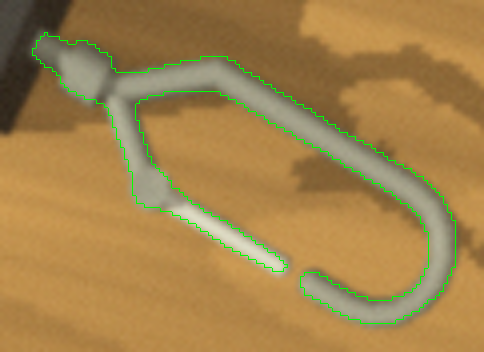

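Run:
```python
from fit import *
import pickle
D=pickle.load(open('d.pkl','rb'))
def proj(d,X): return cv2.projectPoints(X,d['k']['rvec'],d['k']['tvec'],d['k']['camera_matrix'],None)[0][:,0]
S={c:edt(D[c]['mask'])-edt(~D[c]['mask']) for c in D}
from scipy.ndimage import map_coordinates as mc
def cost(p,cs,M=H):
    f=0
    for c in cs:
        uv=proj(D[c],place(M,p)); s=mc(S[c],[uv[:,1],uv[:,0]],order=1,mode='nearest')
        f+=-np.minimum(s,3).mean()
    return f
for cs in (['wrist'],['scene'],['top'],['wrist','scene','top']):
    best=None
    for yaw in np.linspace(-.5,.3,9):
        r=minimize(cost,[.605,-.09,yaw],args=(cs,),method='Nelder-Mead',options=dict(xatol=1e-5,fatol=1e-6,initial_simplex=[[.605,-.09,yaw],[.62,-.09,yaw],[.605,-.075,yaw],[.605,-.09,yaw+.1]]))
        if best is None or r.fun<best.fun: best=r
    print(cs,np.round(best.x,4),best.fun)
    if cs==['wrist']:pw=best.x
d=D['wrist']; im=cv2.resize(d['im'][30:150,240:410],None,fx=4.5,fy=4.5,interpolation=cv2.INTER_CUBIC)
for u,v in proj(d,place(H,pw)): cv2.circle(im,(int((u-240+.5)*4.5),int((v-30+.5)*4.5)),2,(0,0,255),-1)
cv2.imwrite('pics/fit_w.png',im)
```

```text
['wrist'] [ 0.6113 -0.0948 -0.26  ] -2.7602673716216892
['scene'] [ 0.6108 -0.0935 -0.2737] -1.4656305684392699
['top'] [ 0.617  -0.1025 -0.6913] 3.9034864032560908
['wrist', 'scene', 'top'] [ 0.611  -0.0945 -0.2769] 0.2914717708424881
```

View pics/fit_w.png

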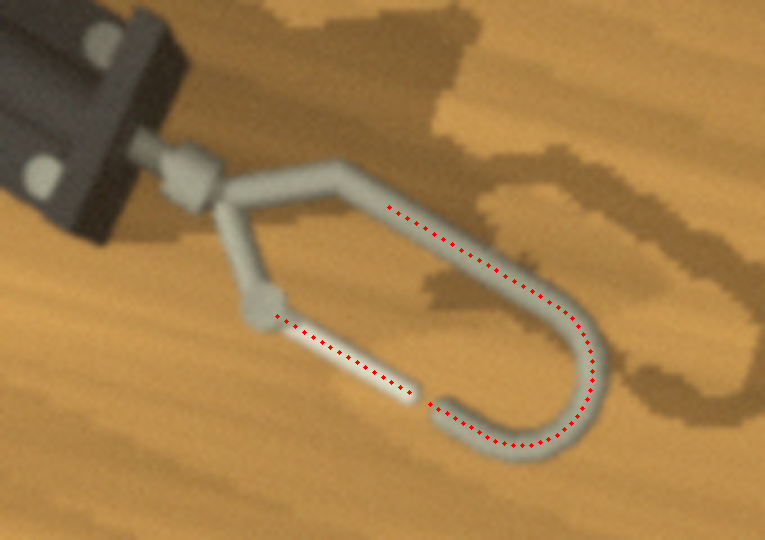

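Call:
move_arm --steps '[{"fingers":85,"translation":[2,50,-4],"turn":0},{"fingers":85,"translation":[2,50,-4],"turn":0},{"fingers":85,"translation":[2,50,-4],"turn":0},{"fingers":85,"translation":[2,50,-4],"turn":0},{"fingers":85,"translation":[2,50,-4],"turn":0},{"fingers":85,"translation":[0,20,-4],"turn":0},{"fingers":85,"translation":[0,0,0],"turn":0}]'

```text
t: 3.92
eef_pos: [0.5418, 0.1559, 0.312]
tool_rot: [0.0, 0.788, -0.616, -0.0]
contact_force: [0.6, -1.0, 0.6]
gripper_width: 1.0
```

Run:
```python
from h import *
import pickle
o=get_obs();print(o['t'],o['eef_pos'],o['contact_force'])
im=read_camera('wrist');cv2.imwrite('pics/w2.png',im)
for n,z in [('handle',.084),('eye',.04),('tipbox',0)]:
    for r in place_of('wrist',n)[:3]: print(n,round(r['conf'],2),np.round(r['xy'],1),np.round(ray('wrist',r['xy'],z),4))
rs=outline_of('wrist','tipbox'); print([(r['conf'],r['xy'],r['mask'].sum()) for r in rs])
k=calibration('wrist')
pickle.dump(dict(im=im,rs=rs,k={q:np.array(v,float) for q,v in k.items() if q in('camera_matrix','rvec','tvec')}),open('b.pkl','wb'))
```

```text
3.925 [0.54175916 0.15587153 0.31201966] [ 0.64152576 -0.97837657  0.55166821]
handle 0.58 [316.3  88.8] [0.6397 0.1824 0.084 ]
eye 0.74 [318.4  33.9] [0.6907 0.1923 0.04  ]
tipbox 0.78 [321.   99.3] [0.6344 0.1763 0.    ]
[(0.61, [318.6, 94.5], np.int64(5828))]
```

View pics/w2.png

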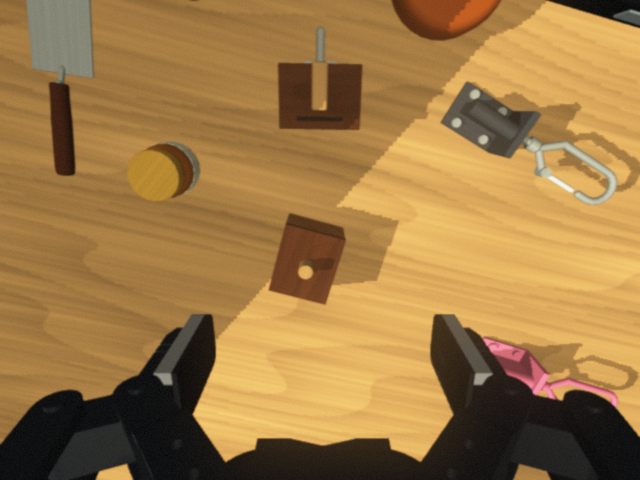

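```bash
cat > fitb.py <<'E'
from fit import *
import itertools
def cub(x0,x1,y0,y1,z0,z1): return np.array(list(itertools.product((x0,x1),(y0,y1),(z0,z1))))/1000.
parts=[cub(-30,30,-40,40,0,60),cub(-12,28,-7,7,60,96),cub(54,62,-4,4,26,54),cub(30,58,-4,4,50,58),cub(30,58,-4,4,22,30)]
def sil(k,p,S=4):
    m=np.zeros((480*S,640*S),np.uint8)
    for M in parts:
        uv=cv2.projectPoints(place(M,p),k['rvec'],k['tvec'],k['camera_matrix'],None)[0][:,0]
        h=cv2.convexHull(np.float32((uv+.5)*S)); cv2.fillConvexPoly(m,np.int32(np.round(h)),1)
    return cv2.resize(m.astype(np.float32),(640,480),interpolation=cv2.INTER_AREA)
def cost(p,k,mask):
    s=sil(k,p); return np.abs(s-mask).sum()/mask.sum()
def fitbox(k,mask,p0):
    p0=np.array(p0); sx=[p0]+[p0+d for d in np.diag([.01,.01,.1])]
    r=minimize(cost,p0,args=(k,mask),method='Nelder-Mead',options=dict(initial_simplex=sx,xatol=1e-4,fatol=1e-5))
    return r.x,r.fun
E
python3 - <<'E'
from fitb import *
import pickle
b=pickle.load(open('b.pkl','rb')); m=b['rs'][0]['mask'].astype(np.float32)
for y in (.15,.25,.35): p,f=fitbox(b['k'],m,[.634,.18,y]); print(np.round(p,4),f)
p,f=fitbox(b['k'],m,[.634,.18,.25])
c,s=np.cos(p[2]),np.sin(p[2]); print('handle',p[0]+.008*c,p[1]+.008*s,'eye',p[0]+.058*c,p[1]+.058*s)
im=cv2.resize(b['im'][10:150,240:400],None,fx=5,fy=5,interpolation=cv2.INTER_CUBIC)
for M in parts:
    uv=cv2.projectPoints(place(M,p),b['k']['rvec'],b['k']['tvec'],b['k']['camera_matrix'],None)[0][:,0]
    for i,j in itertools.combinations(range(8),2):
        if bin(i^j).count('1')==1: cv2.line(im,*[tuple(int(v) for v in (uv[q]-[240,10]+.5)*5) for q in (i,j)],(0,255,0),1)
cv2.imwrite('pics/fitb.png',im[:, :800])
E
```

```text
[0.6347 0.179  0.2194] 0.024579616263508797
[0.6346 0.1788 0.222 ] 0.024708304554224014
[0.6346 0.1788 0.2226] 0.024279341101646423
handle 0.6424161812924469 0.18058202558373374 eye 0.6911889498694302 0.19159188686060843
```

View pics/fitb.png

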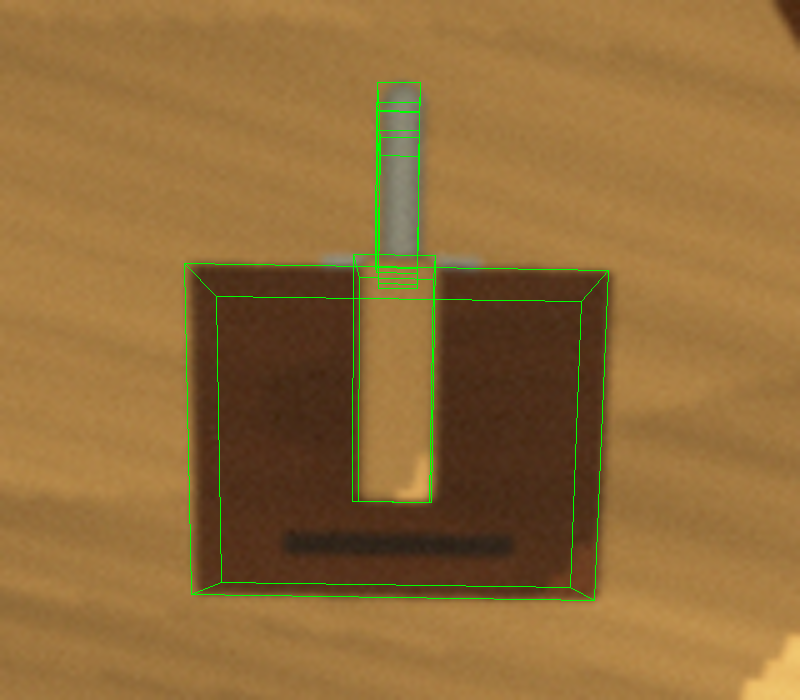

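Call:
move_arm --steps '[{"fingers":85,"translation":[34,8,-20],"turn":-0.022},{"fingers":85,"translation":[34,8,-20],"turn":0},{"fingers":85,"translation":[32,8,-20],"turn":0},{"fingers":70,"translation":[0,0,-45],"turn":0},{"fingers":60,"translation":[0,0,-45],"turn":0},{"fingers":50,"translation":[0,0,-40],"turn":0},{"fingers":40,"translation":[0,0,-30],"turn":0},{"fingers":40,"translation":[0,0,-15],"turn":0},{"fingers":40,"translation":[0,0,0],"turn":0},{"fingers":40,"translation":[0,0,0],"turn":0}]'

```text
t: 5.42
eef_pos: [0.6434, 0.1785, 0.0789]
tool_rot: [-0.001, 0.78, -0.626, 0.001]
contact_force: [-0.0, 0.3, -0.4]
gripper_width: 0.47
```

Run:
```python
from h import *
o=get_obs();print(o['t'],o['eef_pos'],o['tool_rot'],o['contact_force'],o['gripper_width'])
im=read_camera('wrist');cv2.imwrite('pics/w3.png',im)
```

```text
5.425 [0.64339003 0.17848478 0.07886071] [-1.00442060e-03  7.79617332e-01 -6.26255033e-01  6.64158173e-04] [-0.04567831  0.2782176  -0.3901369 ] 0.4703498339016099
```

View pics/w3.png

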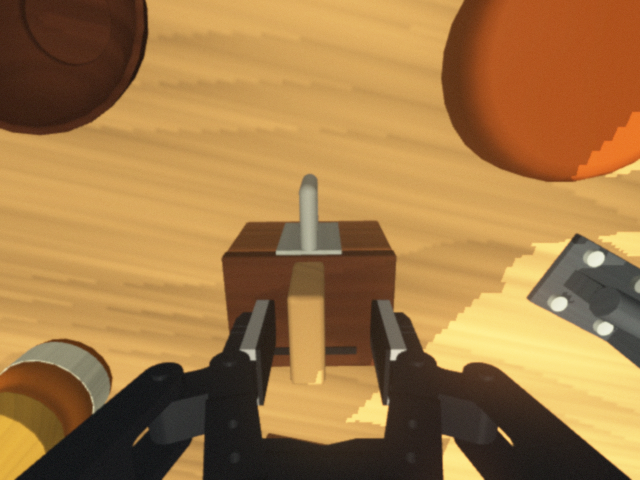

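Call:
move_arm --newtons 70 --steps '[{"fingers":40,"translation":[-1,5,-6],"turn":0},{"fingers":36,"translation":[0,0,-6],"turn":0},{"fingers":28,"translation":[0,0,0],"turn":0},{"fingers":20,"translation":[0,0,0],"turn":0},{"fingers":20,"translation":[0,0,0],"turn":0}]'

```text
t: 6.1
eef_pos: [0.6415, 0.1832, 0.0654]
tool_rot: [-0.0, 0.78, -0.626, 0.0]
contact_force: [1.0, -0.4, 0.3]
gripper_width: 0.235
```

Run:
```python
from h import *
o=get_obs();print(o['t'],o['eef_pos'],o['contact_force'],o['gripper_width'])
im=read_camera('wrist');cv2.imwrite('pics/w4.png',im)
```

```text
6.1 [0.64145194 0.18323625 0.06543486] [ 0.96637368 -0.42206732  0.28003066] 0.23493987275977665
```

View pics/w4.png

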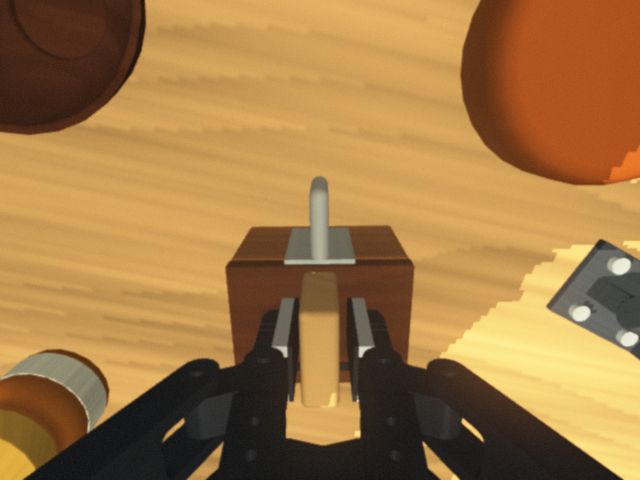

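Call:
move_arm --newtons 80 --steps '[{"fingers":5,"translation":[0,0,0],"turn":0},{"fingers":5,"translation":[0,0,0],"turn":0},{"fingers":5,"translation":[0,0,0],"turn":0},{"fingers":5,"translation":[0,0,0],"turn":0}]'

```text
t: 6.65
eef_pos: [0.6415, 0.1835, 0.0655]
tool_rot: [-0.0, 0.78, -0.626, 0.0]
contact_force: [0.3, 1.5, 1.6]
gripper_width: 0.15
```

Call:
move_arm --newtons 80 --steps '[{"fingers":5,"translation":[0,0,5],"turn":0},{"fingers":5,"translation":[0,0,15],"turn":0},{"fingers":5,"translation":[0,0,25],"turn":0},{"fingers":5,"translation":[0,0,30],"turn":0},{"fingers":5,"translation":[0,0,15],"turn":0},{"fingers":5,"translation":[0,0,0],"turn":0}]'

```text
t: 7.4
eef_pos: [0.642, 0.1835, 0.1567]
tool_rot: [-0.001, 0.78, -0.626, 0.001]
contact_force: [0.6, 0.2, -3.4]
gripper_width: 0.153
```

Run:
```python
from fitb import *
o=get_obs();print(o['t'],o['eef_pos'],o['tool_rot'],o['contact_force'],o['torque'],o['gripper_width'])
im=read_camera('wrist');cv2.imwrite('pics/w5.png',im)
for n in ['eye','handle']:
  for r in place_of('wrist',n)[:2]: print(n,r['conf'],r['xy'])
```

```text
7.4 [0.64195011 0.18349788 0.15667702] [-9.41893009e-04  7.79724355e-01 -6.26121805e-01  7.27158636e-04] [ 0.61454132  0.16418274 -3.42607368] [ 0.00361752 -0.02827196 -0.05145778] 0.15328926182032487
eye 0.6 [319.0, 189.9]
eye 0.43 [149.2, 46.3]
handle 0.62 [319.6, 348.4]
```

View pics/w5.png

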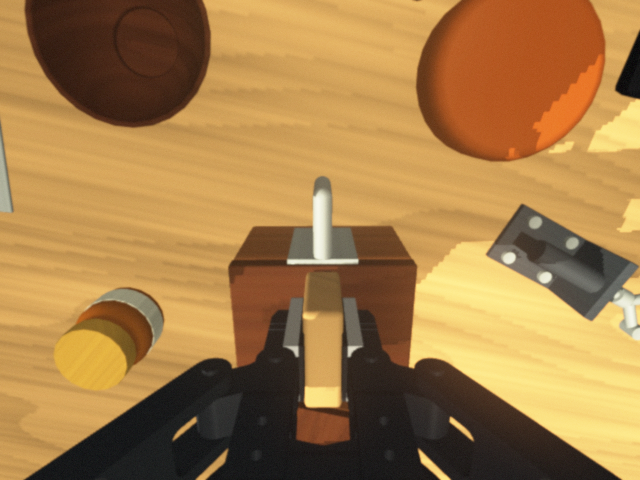

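Call:
move_arm --steps '[{"fingers":5,"translation":[-18,-44,0],"turn":-0.08},{"fingers":5,"translation":[-18,-44,0],"turn":-0.08},{"fingers":5,"translation":[-18,-45,0],"turn":-0.08},{"fingers":5,"translation":[-19,-45,0],"turn":-0.08},{"fingers":5,"translation":[-19,-45,0],"turn":-0.08},{"fingers":5,"translation":[-19,-44,0],"turn":-0.077},{"fingers":5,"translation":[0,0,-20],"turn":0},{"fingers":5,"translation":[0,0,-20],"turn":0},{"fingers":5,"translation":[0,0,0],"turn":0}]'

```text
t: 8.68
eef_pos: [0.5283, -0.0836, 0.1132]
tool_rot: [-0.002, -0.61, 0.793, 0.002]
contact_force: [-1.0, 0.8, -3.8]
gripper_width: 0.154
```

Run:
```python
from fitb import *
o=get_obs();print(o['t'],o['eef_pos'],o['tool_rot'],2*np.arctan2(o['tool_rot'][2],o['tool_rot'][1])+np.pi/2,o['contact_force'],o['gripper_width'])
im=read_camera('wrist');cv2.imwrite('pics/w6.png',im)
```

```text
8.675 [ 0.52832992 -0.08363149  0.11320683] [-0.00176064 -0.60981404  0.79254059  0.00177785] 6.024045651246765 [-0.96402648  0.84947203 -3.7648683 ] 0.1536779414513307
```

View pics/w6.png

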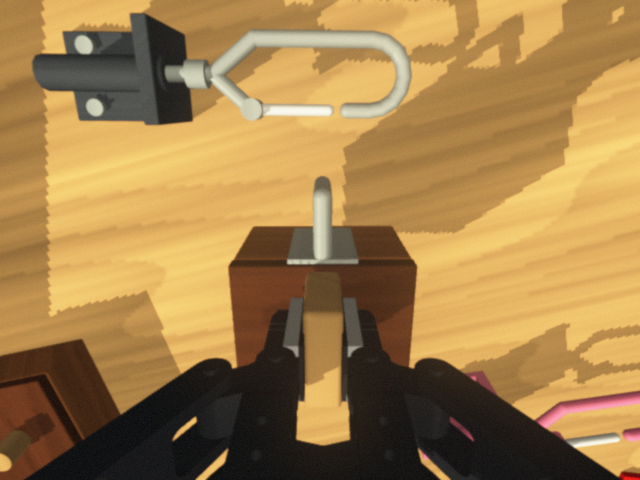

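Call:
move_arm --steps '[{"fingers":5,"translation":[0,0,-20],"turn":0},{"fingers":5,"translation":[0,0,-18],"turn":0},{"fingers":5,"translation":[0,0,-5],"turn":0},{"fingers":5,"translation":[0,0,0],"turn":0},{"fingers":5,"translation":[0,0,0],"turn":0}]'

```text
t: 9.35
eef_pos: [0.5309, -0.0837, 0.0729]
tool_rot: [0.0, -0.61, 0.793, -0.0]
contact_force: [-0.3, 0.1, -3.0]
gripper_width: 0.147
```

Run:
```python
from fitb import *
import pickle
o=get_obs();print(o['t'],o['eef_pos'],2*np.arctan2(o['tool_rot'][2],o['tool_rot'][1])+np.pi/2-2*np.pi,o['contact_force'],o['gripper_width'])
im=read_camera('wrist');cv2.imwrite('pics/w7.png',im)
k={q:np.array(v,float) for q,v in calibration('wrist').items() if q in('camera_matrix','rvec','tvec')}
rh=outline_of('wrist','hook');re=outline_of('wrist','eye')
print([(r['conf'],r['xy'],r['mask'].sum()) for r in rh],[(r['conf'],r['xy'],r['mask'].sum()) for r in re])
for n in ['eye','mouth','bend']:
  for r in place_of('wrist',n)[:2]: print(n,r['conf'],r['xy'],ray('wrist',r['xy'],.04))
pickle.dump(dict(im=im,rh=rh,re=re,k=k,o=o),open('c.pkl','wb'))
```

```text
9.35 [ 0.53086316 -0.08367308  0.07289943] -0.259209893049686 [-0.26062886  0.09853522 -2.98265966] 0.14730891334397755
[(0.8, [617.1, 459.3], np.int64(678)), (0.63, [288.4, 40.0], np.int64(12456))] [(0.91, [319.7, 283.1], np.int64(22773))]
eye 0.7 [319.0, 191.0] [ 0.57718778 -0.0941276   0.04      ]
mouth 0.77 [325.8, 115.4] [ 0.60859086 -0.10567898  0.04      ]
bend 0.98 [404.8, 74.9] [ 0.6156697  -0.14204184  0.04      ]
```

View pics/w7.png

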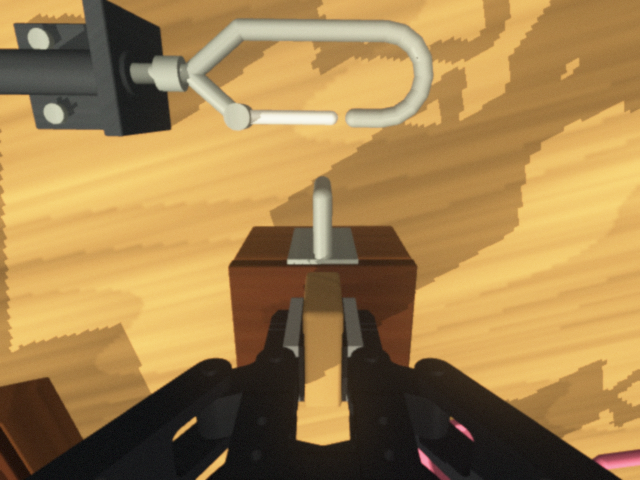

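```bash
cat > rel.py <<'E'
from fitb import *
from scipy.ndimage import map_coordinates as mc
def hookfit(im,mask,k,p0):
    m=mask
    S=np.minimum(edt(m),20)-edt(~m)
    def c(p):
        uv=cv2.projectPoints(place(H,p),k['rvec'],k['tvec'],k['camera_matrix'],None)[0][:,0]
        return -np.minimum(mc(S,[uv[:,1],uv[:,0]],order=1,mode='nearest'),12).mean()
    p0=np.array(p0);r=minimize(c,p0,method='Nelder-Mead',options=dict(initial_simplex=[p0]+[p0+d for d in np.diag([.005,.005,.05])],xatol=1e-5,fatol=1e-5))
    return r.x,r.fun
E
python3 - <<'E'
from rel import *
import pickle
d=pickle.load(open('c.pkl','rb'));k=d['k'];im=d['im']
m=d['rh'][1]['mask']
p,f=hookfit(im,m,k,[.6113,-.0948,-.26]);print(np.round(p,4),f)
b=im.copy(); cs,_=cv2.findContours(m.astype(np.uint8),cv2.RETR_LIST,cv2.CHAIN_APPROX_NONE);cv2.drawContours(b,cs,-1,(0,255,0),1)
for u,v in cv2.projectPoints(place(H,p),k['rvec'],k['tvec'],k['camera_matrix'],None)[0][:,0]: cv2.circle(b,(int(round(u)),int(round(v))),1,(0,0,255),-1)
# eye predicted from TCP
o=d['o'];y=-.2592;t=o['eef_pos']; zb=t[2]-.0655
bx=[t[0]-.008*np.cos(y),t[1]-.008*np.sin(y),y]
for z in (26,40,54):
    for M in [np.array([[.058,0,z/1000+zb],[.058,.004,z/1000+zb],[.058,-.004,z/1000+zb]])]:
        for u,v in cv2.projectPoints(place(M,bx),k['rvec'],k['tvec'],k['camera_matrix'],None)[0][:,0]: cv2.circle(b,(int(round(u)),int(round(v))),1,(255,0,0),-1); print(z,u,v)
cv2.imwrite('pics/rel1.png',cv2.resize(b[0:300,150:550],None,fx=2,fy=2))
c,s=np.cos(p[2]),np.sin(p[2]);e=np.array([t[0]+.05*np.cos(y)-p[0],t[1]+.05*np.sin(y)-p[1]])
print('eye in hook frame mm',1000*(c*e[0]+s*e[1]),1000*(-s*e[0]+c*e[1]))
E
```

```text
[ 0.6109 -0.0957 -0.2657] -9.422448663910972
26 323.0476732811135 183.39692837060417
26 314.70701380291456 183.40109720519342
26 331.38878448271214 183.39275931023394
40 323.0460119815366 189.10811931728318
40 314.0537262923793 189.11244711768484
40 332.0388227366237 189.10379126417794
54 323.0440690911065 195.78735910571925
54 313.2897098293918 195.7918421599232
54 332.79904618893823 195.78287576756068
eye in hook frame mm -30.35710165064066 -9.046272566363276
```

View pics/rel1.png

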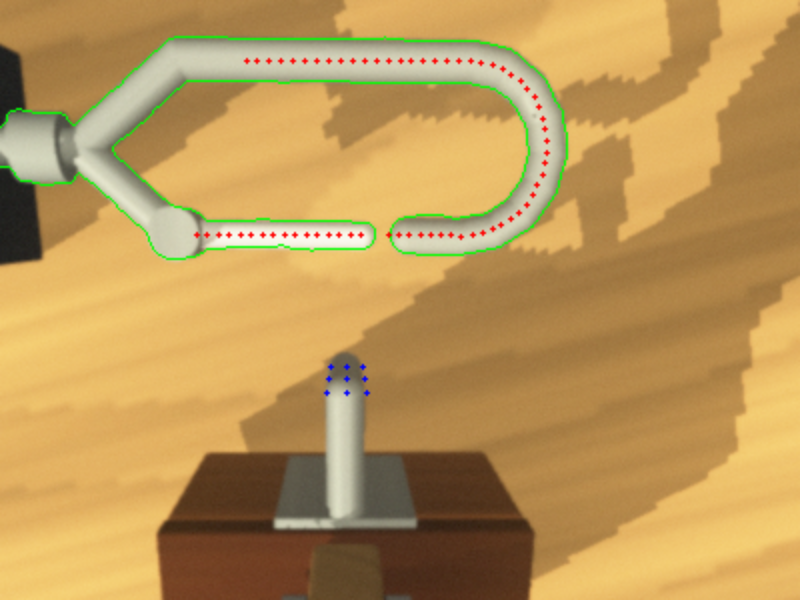

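Call:
move_arm --steps '[{"fingers":5,"translation":[0,-1,-3],"turn":-0.004},{"fingers":5,"translation":[0,0,-2],"turn":0},{"fingers":5,"translation":[8,-2,0],"turn":0},{"fingers":5,"translation":[8,-2,0],"turn":0},{"fingers":5,"translation":[3,-1,0],"turn":0},{"fingers":5,"translation":[0,0,0],"turn":0},{"fingers":5,"translation":[0,0,0],"turn":0}]'

```text
t: 10.52
eef_pos: [0.5491, -0.0896, 0.0672]
tool_rot: [-0.0, -0.608, 0.794, 0.0]
contact_force: [0.2, 0.3, -3.3]
gripper_width: 0.151
```

```bash
cat > st.py <<'E'
from rel import *
def st(name=None,hk=(.6109,-.0957,-.264)):
    o=get_obs();t=o['eef_pos'];y=2*np.arctan2(o['tool_rot'][2],o['tool_rot'][1])+np.pi/2;y=(y+np.pi)%(2*np.pi)-np.pi
    c,s=np.cos(hk[2]),np.sin(hk[2]);e=np.array([t[0]+.05*np.cos(y)-hk[0],t[1]+.05*np.sin(y)-hk[1]])
    f=o['contact_force']
    print('t',round(o['t'],2),'tcp',np.round(t,4),'yaw',round(y,4),'eye_hk',np.round([1000*(c*e[0]+s*e[1]),1000*(-s*e[0]+c*e[1])],1),'F_hk',np.round([c*f[0]+s*f[1],-s*f[0]+c*f[1],f[2]],1),'w',round(o['gripper_width'],3))
    if name:
        im=read_camera('wrist');cv2.imwrite(f'pics/{name}.png',cv2.resize(im[0:300,150:550],None,fx=2,fy=2))
E
python3 -c "
from st import *
st('w8')"
```

```text
t 10.53 tcp [ 0.5491 -0.0896  0.0672] yaw -0.2631 eye_hk [-11.3 -10.2] F_hk [ 0.1  0.3 -3.3] w 0.151
```

View pics/w8.png

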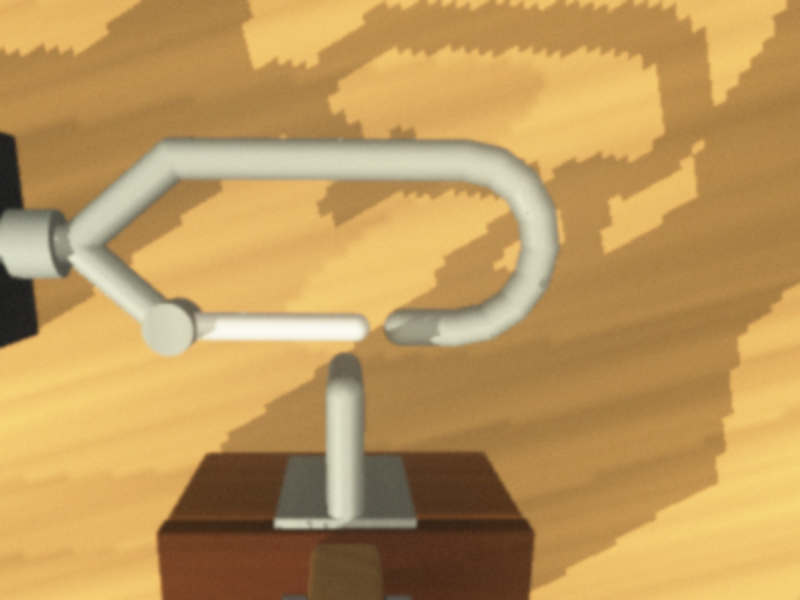

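Call:
move_arm --steps '[{"fingers":5,"translation":[2.9,-0.8,0],"turn":0},{"fingers":5,"translation":[2.9,-0.8,0],"turn":0},{"fingers":5,"translation":[2.9,-0.8,0],"turn":0},{"fingers":5,"translation":[2.9,-0.8,0],"turn":0},{"fingers":5,"translation":[0,0,0],"turn":0}]'

```text
t: 11.2
eef_pos: [0.5588, -0.0924, 0.0666]
tool_rot: [-0.002, -0.608, 0.794, 0.002]
contact_force: [-5.4, 1.6, -0.0]
gripper_width: 0.149
```

```bash
python3 -c "
from st import *
st('w9')"
```

```text
t 11.2 tcp [ 0.5588 -0.0924  0.0666] yaw -0.2631 eye_hk [ -1.1 -10.4] F_hk [-5.6  0.1 -0. ] w 0.149
```

View pics/w9.png

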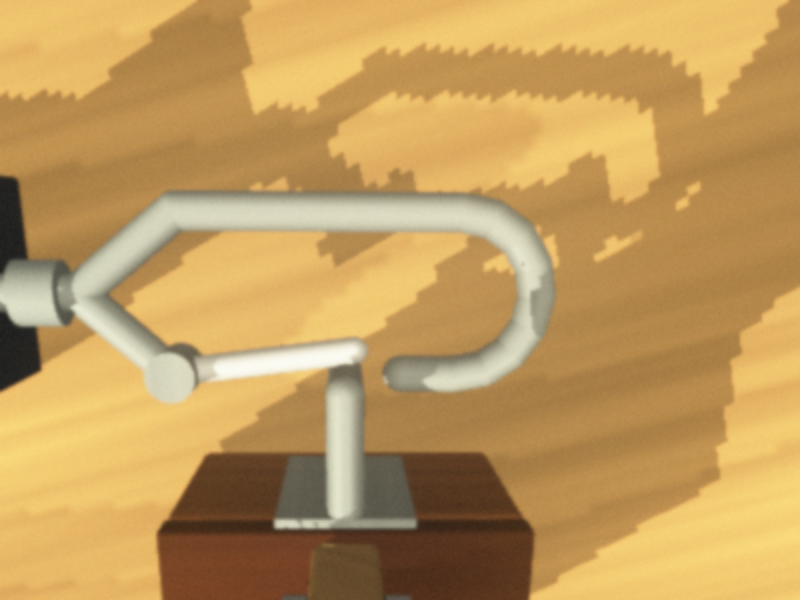

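Call:
move_arm --steps '[{"fingers":5,"translation":[2.9,-0.8,0],"turn":0},{"fingers":5,"translation":[2.9,-0.8,0],"turn":0},{"fingers":5,"translation":[2.9,-0.8,0],"turn":0},{"fingers":5,"translation":[2.9,-0.8,0],"turn":0},{"fingers":5,"translation":[0,0,0],"turn":0}]'

```text
t: 11.88
eef_pos: [0.5687, -0.0952, 0.0656]
tool_rot: [-0.003, -0.608, 0.794, 0.003]
contact_force: [-7.7, 3.0, -3.7]
gripper_width: 0.153
```

```bash
python3 -c "
from st import *
st('w10')"
```

```text
t 11.88 tcp [ 0.5687 -0.0952  0.0656] yaw -0.2626 eye_hk [  9.1 -10.5] F_hk [-8.2  0.9 -3.7] w 0.153
```

View pics/w10.png

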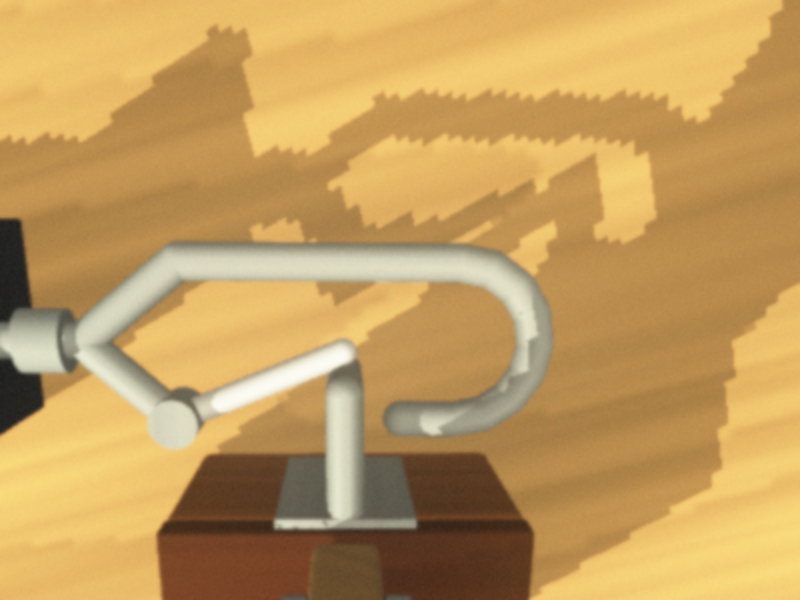

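Call:
move_arm --steps '[{"fingers":5,"translation":[1.9,-0.5,0.3],"turn":0},{"fingers":5,"translation":[1.9,-0.5,0.3],"turn":0},{"fingers":5,"translation":[1.9,-0.5,0],"turn":0},{"fingers":5,"translation":[0,0,0],"turn":0}]'

```text
t: 12.42
eef_pos: [0.5738, -0.0973, 0.066]
tool_rot: [-0.004, -0.608, 0.794, 0.003]
contact_force: [-7.5, 1.8, -4.4]
gripper_width: 0.153
```

```bash
python3 -c "
from st import *
st('w11')"
```

```text
t 12.43 tcp [ 0.5738 -0.0973  0.066 ] yaw -0.2633 eye_hk [ 14.6 -11.2] F_hk [-7.7 -0.2 -4.4] w 0.153
```

View pics/w11.png

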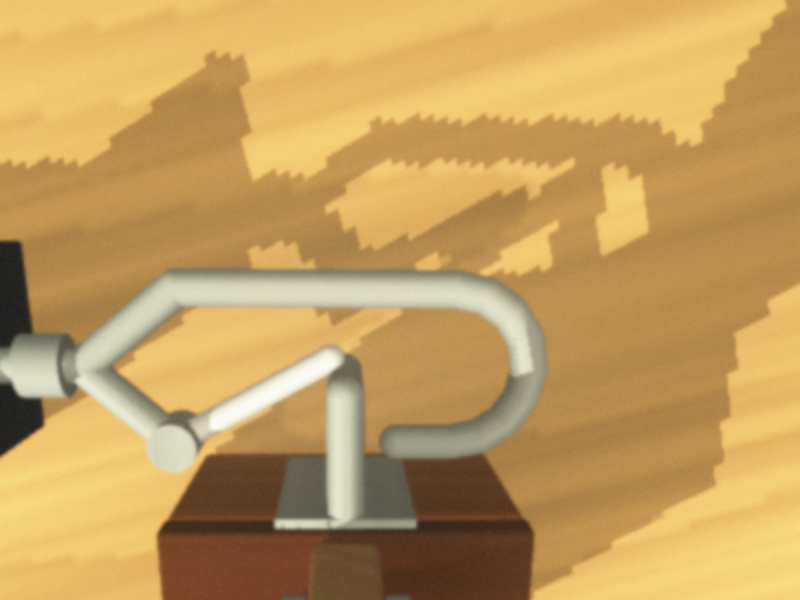

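Call:
move_arm --steps '[{"fingers":5,"translation":[1.5,-0.8,0],"turn":0},{"fingers":5,"translation":[0.5,-1.3,0],"turn":0},{"fingers":5,"translation":[0,-1.3,0],"turn":0},{"fingers":5,"translation":[0,0,0],"turn":0}]'

```text
t: 12.98
eef_pos: [0.5811, -0.1012, 0.0683]
tool_rot: [0.001, -0.608, 0.794, -0.001]
contact_force: [-0.5, 0.4, -4.0]
gripper_width: 0.146
```

```bash
python3 -c "
from st import *
st('w12')"
```

```text
t 12.97 tcp [ 0.5811 -0.1012  0.0683] yaw -0.2635 eye_hk [ 22.7 -13. ] F_hk [-0.6  0.2 -4. ] w 0.146
```

View pics/w12.png

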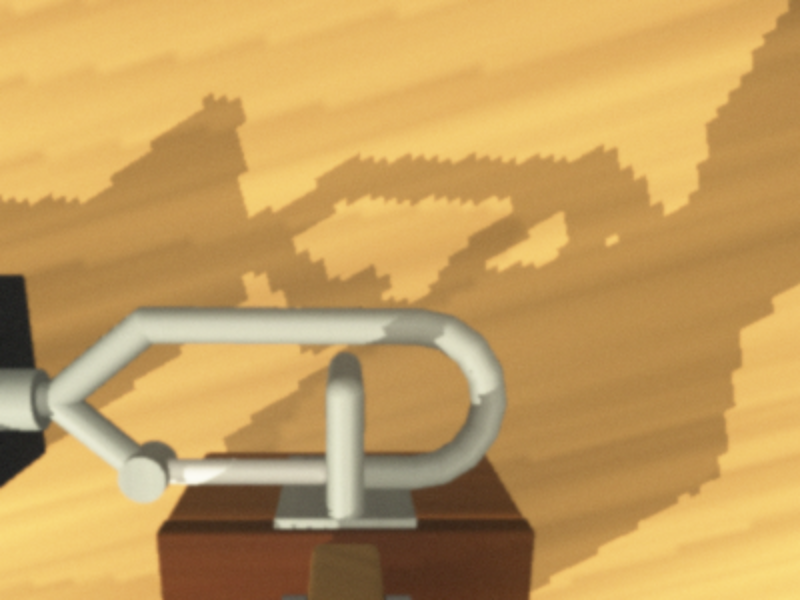

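Call:
move_arm --newtons 100 --steps '[{"fingers":5,"translation":[-3,0.8,-1],"turn":0},{"fingers":5,"translation":[-2.3,0.6,-0.5],"turn":0},{"fingers":5,"translation":[-1,-3.9,0],"turn":0},{"fingers":5,"translation":[-1,-3.9,0],"turn":0},{"fingers":5,"translation":[-1,-3.9,0],"turn":0},{"fingers":5,"translation":[-1,-3.9,0],"turn":0},{"fingers":5,"translation":[-1,-3.9,0],"turn":0},{"fingers":5,"translation":[-1,-3.9,0],"turn":0},{"fingers":5,"translation":[0,0,0],"turn":0}]'

```text
t: 14.15
eef_pos: [0.5689, -0.1234, 0.0664]
tool_rot: [-0.0, -0.608, 0.794, -0.0]
contact_force: [-0.9, -0.7, -3.2]
gripper_width: 0.146
```

```bash
python3 -c "
from st import *
st('w13')"
```

```text
t 14.15 tcp [ 0.5689 -0.1234  0.0664] yaw -0.2638 eye_hk [ 16.6 -37.7] F_hk [-0.6 -0.9 -3.2] w 0.146
```

View pics/w13.png

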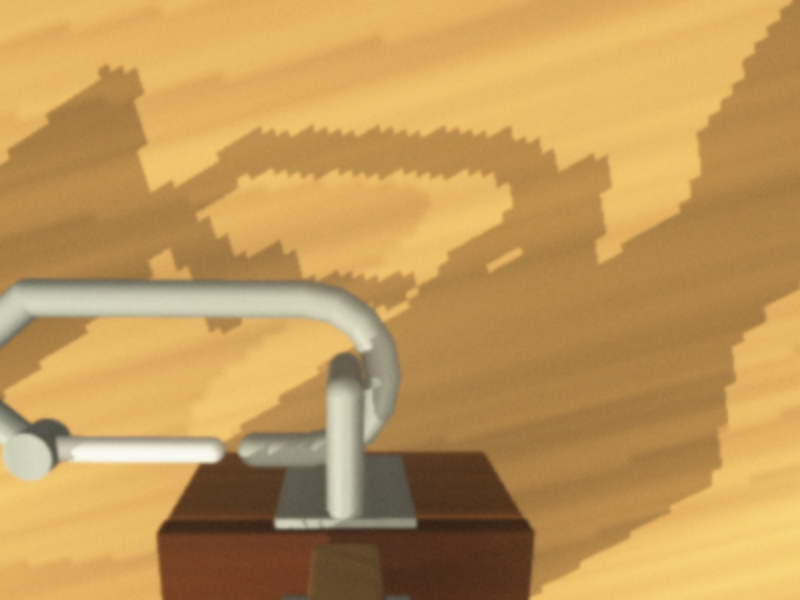

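Call:
move_arm --steps '[{"fingers":5,"translation":[-0.5,-1.9,0],"turn":0},{"fingers":5,"translation":[-0.5,-1.9,0],"turn":0},{"fingers":5,"translation":[-0.5,-1.9,0],"turn":0},{"fingers":5,"translation":[-0.5,-1.9,0],"turn":0},{"fingers":5,"translation":[0,0,0],"turn":0}]'

```text
t: 14.82
eef_pos: [0.5669, -0.1309, 0.0664]
tool_rot: [-0.0, -0.608, 0.794, -0.0]
contact_force: [-0.4, 0.4, -3.1]
gripper_width: 0.148
```

```bash
python3 -c "
from st import *
st()"
```

```text
t 14.82 tcp [ 0.5669 -0.1309  0.0664] yaw -0.2636 eye_hk [ 16.7 -45.5] F_hk [-0.5  0.3 -3.1] w 0.148
```

Call:
move_arm --steps '[{"fingers":5,"translation":[-0.4,-1.5,0],"turn":0},{"fingers":5,"translation":[-0.4,-1.5,0],"turn":0},{"fingers":5,"translation":[-0.4,-1.5,0],"turn":0}]'

```text
t: 15.2
eef_pos: [0.5657, -0.1352, 0.0664]
tool_rot: [0.0, -0.608, 0.794, -0.0]
contact_force: [1.2, 1.5, -3.4]
gripper_width: 0.142
```

Call:
move_arm --steps '[{"fingers":5,"translation":[-0.4,-1.5,0],"turn":0},{"fingers":5,"translation":[-0.4,-1.5,0],"turn":0}]'

```text
t: 15.45
eef_pos: [0.5649, -0.1382, 0.0664]
tool_rot: [-0.0, -0.608, 0.794, 0.0]
contact_force: [0.5, 1.0, -3.9]
gripper_width: 0.145
```

```bash
python3 -c "
from st import *
st()"
```

```text
t 15.45 tcp [ 0.5649 -0.1382  0.0664] yaw -0.2632 eye_hk [ 16.7 -53. ] F_hk [ 0.3  1.1 -3.9] w 0.145
```

Dragging at about 1.5 N. I continue slowly.

Call:
move_arm --steps '[{"fingers":5,"translation":[-0.4,-1.5,0],"turn":0},{"fingers":5,"translation":[-0.4,-1.5,0],"turn":0}]'

```text
t: 15.7
eef_pos: [0.564, -0.1413, 0.0664]
tool_rot: [-0.0, -0.608, 0.794, 0.0]
contact_force: [0.0, 1.6, -3.9]
gripper_width: 0.144
```

Call:
move_arm --steps '[{"fingers":5,"translation":[-0.4,-1.5,0],"turn":0},{"fingers":5,"translation":[-0.4,-1.5,0],"turn":0}]'

```text
t: 15.95
eef_pos: [0.5633, -0.1442, 0.0664]
tool_rot: [-0.0, -0.608, 0.794, 0.0]
contact_force: [-0.2, 2.4, -3.3]
gripper_width: 0.149
```

```bash
python3 -c "
from st import *
st()"
```

```text
t 15.95 tcp [ 0.5633 -0.1442  0.0664] yaw -0.2632 eye_hk [ 16.7 -59.2] F_hk [-0.8  2.3 -3.3] w 0.149
```

Call:
move_arm --steps '[{"fingers":5,"translation":[-0.4,-1.5,0],"turn":0},{"fingers":5,"translation":[-0.4,-1.5,0],"turn":0}]'

```text
t: 16.2
eef_pos: [0.5625, -0.1472, 0.0664]
tool_rot: [-0.0, -0.608, 0.794, 0.0]
contact_force: [0.6, 2.0, -3.3]
gripper_width: 0.147
```

Call:
move_arm --steps '[{"fingers":5,"translation":[-0.4,-1.5,0],"turn":0},{"fingers":5,"translation":[0,0,0],"turn":0}]'

```text
t: 16.45
eef_pos: [0.5623, -0.1478, 0.0664]
tool_rot: [0.0, -0.609, 0.794, 0.0]
contact_force: [0.2, 4.5, -3.8]
gripper_width: 0.142
```

```bash
python3 -c "
from st import *
st()"
```

```text
t 16.45 tcp [ 0.5623 -0.1478  0.0664] yaw -0.2625 eye_hk [ 16.7 -62.9] F_hk [-1.   4.4 -3.8] w 0.142
```

Force has jumped to 4.4 N and the TCP is lagging, so the stop is reached. Raising the tug in small steps.

Call:
move_arm --steps '[{"fingers":5,"translation":[-0.3,-1,0],"turn":0},{"fingers":5,"translation":[0,0,0],"turn":0}]'

```text
t: 16.7
eef_pos: [0.5622, -0.1481, 0.0665]
tool_rot: [0.001, -0.609, 0.793, 0.0]
contact_force: [1.1, 5.6, -4.8]
gripper_width: 0.145
```

```bash
python3 -c "
from st import *
st()"
```

```text
t 16.7 tcp [ 0.5622 -0.1481  0.0665] yaw -0.2616 eye_hk [ 16.7 -63.1] F_hk [-0.4  5.7 -4.8] w 0.145
```

Call:
move_arm --steps '[{"fingers":5,"translation":[-0.3,-1.2,0],"turn":0},{"fingers":5,"translation":[-0.3,-1.0,0],"turn":0},{"fingers":5,"translation":[0,0,0],"turn":0}]'

```text
t: 17.08
eef_pos: [0.5621, -0.1485, 0.0664]
tool_rot: [0.001, -0.61, 0.793, 0.001]
contact_force: [2.6, 9.3, -3.7]
gripper_width: 0.15
```

```bash
python3 -c "
from st import *
st()"
```

```text
t 17.07 tcp [ 0.5621 -0.1485  0.0664] yaw -0.2599 eye_hk [ 16.7 -63.5] F_hk [ 0.1  9.6 -3.7] w 0.15
```

Call:
move_arm --steps '[{"fingers":5,"translation":[0,-0.2,0],"turn":0},{"fingers":5,"translation":[0,0,0],"turn":0},{"fingers":5,"translation":[0,0,0],"turn":0}]'

```text
t: 17.45
eef_pos: [0.5621, -0.1486, 0.0664]
tool_rot: [0.001, -0.61, 0.793, 0.001]
contact_force: [1.4, 9.4, -3.7]
gripper_width: 0.147
```

Call:
move_arm --steps '[{"fingers":5,"translation":[0,0,0],"turn":0},{"fingers":5,"translation":[0,0,0],"turn":0},{"fingers":5,"translation":[0,0,0],"turn":0},{"fingers":5,"translation":[0,0,0],"turn":0}]'

```text
t: 17.95
eef_pos: [0.5621, -0.1486, 0.0665]
tool_rot: [0.001, -0.61, 0.793, 0.001]
contact_force: [2.2, 10.0, -3.6]
gripper_width: 0.144
```

Call:
move_arm --steps '[{"fingers":5,"translation":[0,0,0],"turn":0},{"fingers":5,"translation":[0,0,0],"turn":0},{"fingers":5,"translation":[0,0,0],"turn":0},{"fingers":5,"translation":[0,0,0],"turn":0}]'

```text
t: 18.45
eef_pos: [0.5621, -0.1485, 0.0664]
tool_rot: [0.001, -0.61, 0.793, 0.001]
contact_force: [1.9, 9.9, -4.3]
gripper_width: 0.146
```

```bash
python3 -c "
from st import *
st('w14')"
```

```text
t 18.45 tcp [ 0.5621 -0.1485  0.0664] yaw -0.2597 eye_hk [ 16.6 -63.5] F_hk [-0.8 10.  -4.3] w 0.146
```

View pics/w14.png

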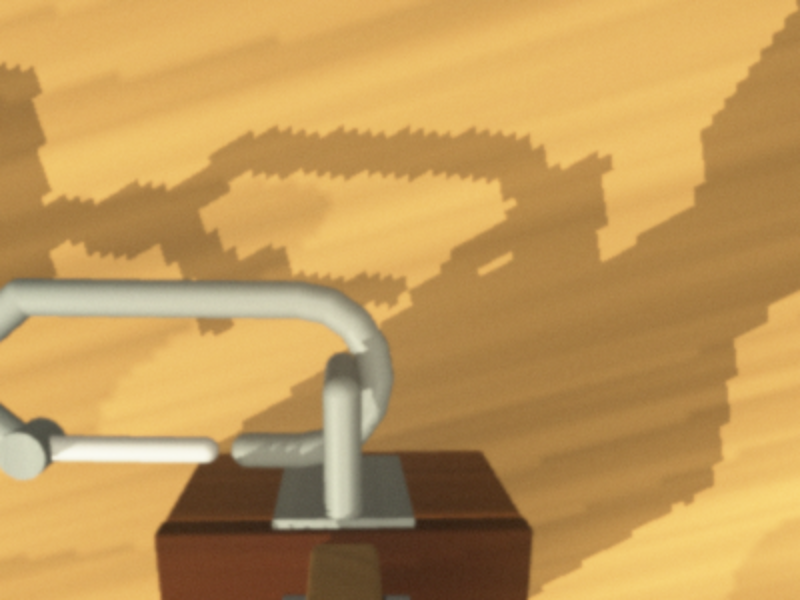

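Call:
move_arm --steps '[{"fingers":5,"translation":[0.5,1.9,0],"turn":0},{"fingers":5,"translation":[0.5,1.9,0],"turn":0},{"fingers":5,"translation":[0.5,1.9,0],"turn":0},{"fingers":5,"translation":[0,0.5,-0.6],"turn":0},{"fingers":5,"translation":[0,0,-0.6],"turn":0},{"fingers":5,"translation":[0,0,0],"turn":0}]'

```text
t: 19.25
eef_pos: [0.5628, -0.1466, 0.0654]
tool_rot: [-0.0, -0.608, 0.794, -0.0]
contact_force: [0.2, 0.5, -0.4]
gripper_width: 0.147
```

```bash
python3 -c "
from st import *
st()"
```

```text
t 19.25 tcp [ 0.5628 -0.1466  0.0654] yaw -0.264 eye_hk [ 16.9 -61.7] F_hk [ 0.1  0.5 -0.4] w 0.147
```

Call:
move_arm --newtons 20 --steps '[{"fingers":14,"translation":[0,0,0],"turn":0},{"fingers":20,"translation":[0,0,0],"turn":0},{"fingers":40,"translation":[0,0,0],"turn":0},{"fingers":40,"translation":[0,0,0],"turn":0},{"fingers":40,"translation":[0,0,5],"turn":0},{"fingers":40,"translation":[0,0,20],"turn":0},{"fingers":40,"translation":[0,0,40],"turn":0},{"fingers":40,"translation":[0,0,40],"turn":0}]'

```text
t: 20.25
eef_pos: [0.5629, -0.1457, 0.1727]
tool_rot: [0.0, -0.608, 0.794, -0.0]
contact_force: [0.4, 0.2, 0.2]
gripper_width: 0.467
```

Call:
move_arm --steps '[{"fingers":40,"translation":[-15,0,40],"turn":0},{"fingers":40,"translation":[-15,0,40],"turn":0},{"fingers":40,"translation":[-15,0,40],"turn":0},{"fingers":40,"translation":[0,0,0],"turn":0},{"fingers":40,"translation":[0,0,0],"turn":0}]'

```text
t: 20.88
eef_pos: [0.5176, -0.1457, 0.2908]
tool_rot: [0.0, -0.608, 0.794, -0.0]
contact_force: [-0.1, -0.3, 0.7]
gripper_width: 0.469
```

```bash
python3 -c "
from st import *
st()
im=read_camera('wrist');cv2.imwrite('pics/w15.png',im)
im=read_camera('scene');cv2.imwrite('pics/s15.png',cv2.resize(im[230:430,180:460],None,fx=2.8,fy=2.8))
"
```

```text
t 20.88 tcp [ 0.5176 -0.1457  0.2908] yaw -0.2632 eye_hk [-27.  -72.6] F_hk [-0.1 -0.3  0.7] w 0.469
```

View pics/w15.png

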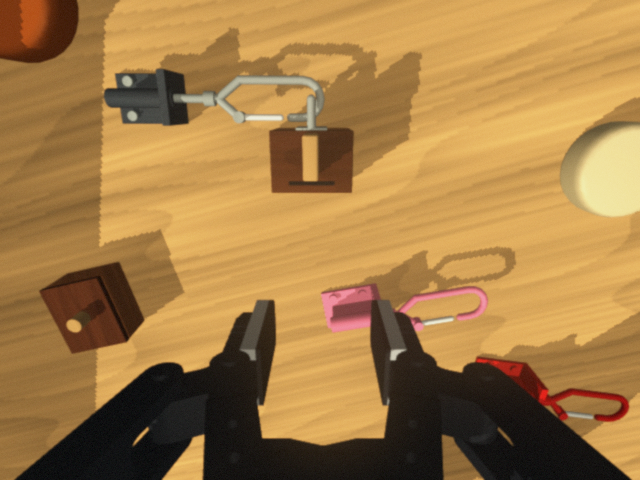

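View pics/s15.png

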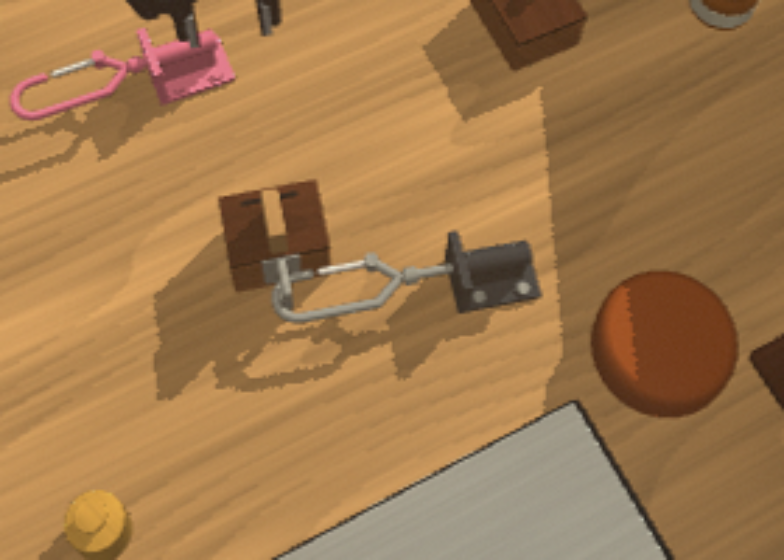

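The box stands flat at wrist (312,160), with its eye in the bend at (313,105). The gate is shut at (262,118), the shank is drawn out, and the gripper is clear.

```bash
python3 -c "
from station import *
print(get_obs()['t']); print(hand_in())"
```

```text
20.975
the job is handed in; nothing more can be done
None
```

The tip box is clipped to the dark steel snap hook, standing on the counter and let go, and I handed the job in at 21 s of the 54 s allowed.

- **Clipping on:** I pushed the eye against the gate. The highest push I read was about 8 N, and the pictures show the gate shut behind the eye.
- **Tug:** I drew the box along the hook's -y. The shank dragged at about 1.5–2 N, then met its stop after about 20 mm. I held 9.4–10 N for about 1.4 s, and the highest load I read on the hook was about 10 N.
- **Last checks:** the wrist and scene pictures show the eye inside the bend, the gate shut, the box upright and the gripper well clear. The other things in those two views stand where they were; I took no last top picture to check the rest.
- **Disagreements:**
  - The first box fit put the handle about 3 mm off in y. I corrected this from the close wrist view before gripping.
  - The eye jumped about 6 mm forward when the gate let go. By position it stopped about 3 mm short of the spine, and I read no contact force.

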